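# Wind down the book press

## Robot

A 6-joint arm with a two-finger parallel gripper is mounted at the origin on the work surface. World frame = base frame: x ahead of the robot, y to its left, z up, the work surface at z = 0. Lengths are in m, angles in rad, forces in N, time in s.
With the tool pointing down it reaches from about 0.325 to 0.925 m from the base axis. Payload 3.1 kg.
Tool frame: the origin (TCP) lies at the very end of the fingers, on their centre line; the grasp point (between the pads) lies 19 mm behind it (r.pinch_z is the distance from the TCP to the grasp point, in m); z points along the fingers, y is the line along which they close (so a half turn about z gives the same grasp; the last joint's range is limited). The gripper opens to 85 mm and grips with 20 to 120 N. Pads are 22 mm wide; open, the fingers measure 114 mm over their backs; the gripper's body (76 mm by 85 mm) begins 54 mm behind the grasp point. The pads swing forward as they close: fully open they stand 13 mm farther back than shut.
Start: joints at [1.201, 0.217, 1.613, -0, 1.311, -0.112], TCP at [0.159, 0.604, 0.231] pointing down, gripper open.
Joint ranges: [-2.75, 2.75], [-0.78, 2.1], [0.31, 2.55], [-1.13, 4.27], [0.13, 2.63], [-2.58, 2.58]. Speed limits (rad/s): [2.79, 2.79, 3.14, 3.14, 3.14, 3.14].

## Interface

Orientations are given as a unit quaternion [w, x, y, z].
In Python, from cell import r, optics, job gives the robot as it stands (r), with the cameras (optics) and the job (job).
- The arm moves only by the tool nudge_tcp, called by a JSON object that holds its "method" and its "body". Schema: {"type":"object","properties":{"motion":{"type":"array","items":{"type":"object","properties":{"jaw":{"type":"number"},"pos":{"type":"array","items":{"type":"number"},"minItems":3,"maxItems":3},"rz":{"type":"number"}},"additionalProperties":false,"required":["jaw"]},"minItems":1,"maxItems":12},"only":{"type":"string"},"quiet":{"type":"boolean"},"lines":{"type":"string"}},"required":["motion"],"additionalProperties":false}. motion is a list of rows, 1 to 12 of them, each an object with the fields jaw (the finger opening in m), pos (a list: dx, dy, dz in fractions of the full range, 1 being 0.3 m), rz (a turn about the tool's z in a scale on which 1.0 is 360 degrees); a field left out counts as zero (the opening has to be given); each row shifts and turns the commanded pose from where the row before left it, along the tool's axes as they then stand; what a row does not reach is not made up. A row lasts 1/10 s, in which the tool goes at most 0.05 m and 0.15 rad, less where a joint would pass 70% of its speed; a pose out of reach is approached as far as the arm can. The fingers move at their own pace and stop on an object; the grip force is fixed at half the most. Time passes only in rows, so rows that do not move let the fingers close. The tool returns the time, the measured TCP pose, the force, the opening and the grip force at its end. only (a regular expression) keeps the lines of the reply that match it, lines (a string "A,B") keeps lines A to B, and quiet returns only ok. Shift and turn numbers lie between -1 and 1, and a call with a number outside is refused. Input that does not fit is refused with a message, and nothing moves.
- r.get_state(): the state, without advancing time (a new reading comes with each control period).
- optics.camera(name): name is "side" or "top"; returns (picture, depth): 384x512x3 uint8, red, green, blue; 384x512 float32, m along the optical axis (not along the pixel's ray), 0 where there is no reading.
- optics.camera_model(name): a dict with "K" (3x3 intrinsics, pixels), "D" ([k1, k2, p1, p2, k3] as OpenCV has them; the pictures are not rectified), "world_to_cam" (4x4, takes a point from world to camera coordinates). Camera axes: x right, y up, looking along -z (the intrinsics and any distortion apply to the point x, -y, -z); pixel columns grow to the right and rows downward; lengths in m; the calibration is good to about 2 mm. A picture is of the moment at which its call begins. camera_model takes no time and is no camera call.
- job.job_done(): hands the job in; it is judged then, once.
The state is a dict: "time": time; "joints": joint angles; "dq": joint speeds; "tau": joint torques, N m; "position": TCP position; "tool_rot": TCP orientation; "ft_force": force on the tool from outside, world axes, zero at the start; "torque": the same for the moment, N m; "finger_gap": finger opening in m; "grip_force": force on a finger pad.
Only numpy, scipy, OpenCV 4.12 (cv2) and the standard library are available. Lean on these libraries where they do the work, as an engineer would, in place of code of your own. Each camera call takes 0.05 s, during which the arm holds its last target. There are 200 camera calls.

## Task

Two small hand presses stand on the library's book-repair bench. Wind down the one that has a book in it: turn its handwheel clockwise, seen from above, by the upright crank handle, until the handle stands over the flat pointer that sticks out of the press beyond the wheel's rim, then let go. Leave the empty press's wheel as it is.

Things in the scene. Friction and masses are not known exactly. Their poses are not given: they have to be found in the camera images.
- press_handle (a point): Centre of the top (222 mm above the bench) of the upright crank handle of the press with the blue book in it. Round black vertical grip, 21 to 23 mm thick (12 mm at the very top), 55 mm tall, standing on the wheel's rim. It spins freely on its own axis: gripped from above it can be led round without turning the gripper. It travels on a 65 mm radius circle about the wheel's axis.
- press_hub (a point): Point on the vertical axis of that handwheel (dark steel, 3 spokes, 144 mm over the rim), at rim-top height, 167 mm above the bench; nothing but the handle stands higher. The wheel needs 3 to 4 N at the handle, stays where left, and has stops less than a full turn apart: one about 29 degrees clockwise past the pointer, one that blocks the way round anticlockwise.
- press_mark (a point): Where the handle's axis is to end, seen from above: a point on the centre line of the flat brass pointer (14 mm wide, just below the wheel, its tip 116 mm from the wheel's axis), 65 mm from the wheel's axis and 140 mm above the bench. At the start the handle is 165 to 260 degrees short of it, going clockwise.
- spare_handle (a point): Centre of the top of the crank handle of the other, empty press, of the same make and size, which stands beside the first, either side; to be left alone.

How it is judged:
By the outcome, as a careful person would: the job done as asked, in the order asked, and still so for the second after the job is handed in, with the robot touching nothing.
It also fails if it takes over 42 s, if anything falls off the work surface, if the arm or the gripper's body presses on something with over 40 N, if the wrist force passes 120 N, or if a joint passes its speed limit or range.

## Working session

There is one attempt and no reset: what is moved stays moved. The work goes in short steps, Python scripts to look and compute and a tool call to move; the robot and the scene stay as the last step left them, time stands still between calls to the robot, and variables do not carry over. Pictures are saved under pics/ and viewed, at most 10 in all, crops included, and the job is handed in when it is done.

```bash
ls; mkdir -p pics; cat > h.py <<'E'
import numpy as np,cv2
from cell import r, optics, job
def world(name,depth,u,v,z=None):
    m=optics.camera_model(name);K=np.array(m["K"]);D=np.array(m["D"]);T=np.linalg.inv(np.array(m["world_to_cam"]))
    p=cv2.undistortPoints(np.array([[[u,v]]],float),K,D)[0,0]
    d=T[:3,:3]@np.array([p[0],-p[1],-1.]);o=T[:3,3]
    s=depth[int(round(v)),int(round(u))] if z is None else (z-o[2])/d[2]
    return o+s*d
def cloud(name,depth):
    m=optics.camera_model(name);K=np.array(m["K"]);D=np.array(m["D"]);T=np.linalg.inv(np.array(m["world_to_cam"]))
    h,w=depth.shape;g=np.stack(np.meshgrid(np.arange(w),np.arange(h)),-1).reshape(-1,1,2).astype(float)
    p=cv2.undistortPoints(g,K,D)[:,0];c=np.c_[p[:,0],-p[:,1],-np.ones(len(p))]*depth.reshape(-1,1)
    return (c@T[:3,:3].T+T[:3,3]).reshape(h,w,3)
E
python3 - <<'E'
from h import *
for n in("top","side"):
    im,d=optics.camera(n);cv2.imwrite(f"pics/{n}0.png",im[...,::-1]);np.save(n+"0.npy",d)
    m=optics.camera_model(n);print(n,np.linalg.inv(np.array(m["world_to_cam"]))[:3,3])
print(r.get_state())
E
```

```text
cell.py
pics
top [ 0.50675153 -0.03923434  1.04698517]
side [ 0.09271088 -0.57298835  0.68096153]
{'time': 0.1, 'joints': array([ 1.20080851e+00,  2.17699973e-01,  1.61476016e+00, -1.73044336e-05,
        1.31127465e+00, -1.12191398e-01]), 'dq': array([-0.00043201, -0.00191058, -0.00494087,  0.00011565,  0.00046818,
        0.00158496]), 'tau': array([-9.75267503e-04, -3.98067641e+01, -3.04973781e+01, -2.01700295e-04,
        4.12921625e-03, -2.52312151e-05]), 'position': array([0.15906102, 0.60367835, 0.2300927 ]), 'tool_rot': array([-2.47610764e-04,  1.28539284e-01,  9.91703840e-01, -1.04208688e-03]), 'ft_force': array([-0.66725465,  0.6142564 ,  0.01067414]), 'torque': array([-0.04276857, -0.02567252,  0.05564183]), 'grip_force': 0.0, 'finger_gap': 0.0858179463757429}
```

View pics/top0.png

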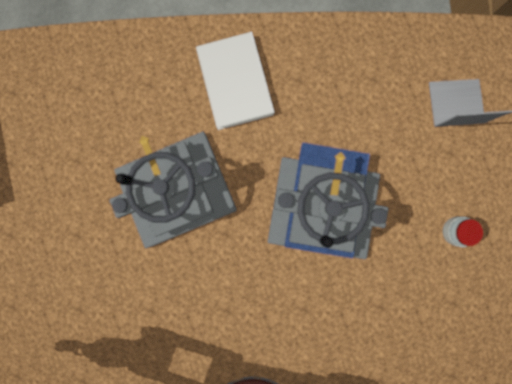

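View pics/side0.png

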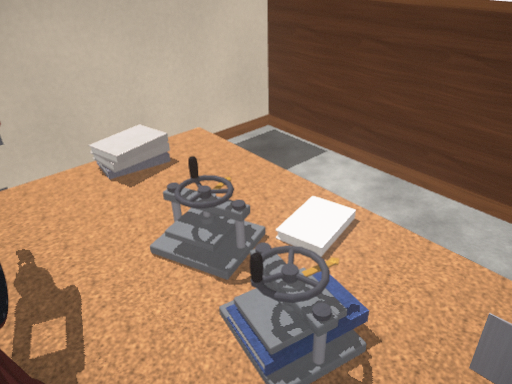

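The press with the blue book is on the right in the top view: hub near (336,208), handle near (327,241), pointer tip near (340,157). The empty press is on the left, with its hub near (161,187).

```bash
python3 - <<'E'
from h import *
from scipy.optimize import least_squares
d=np.load("top0.npy");im=cv2.imread("pics/top0.png");C=cloud("top",d)
c0=world("top",d,336,208,.167);print("hub0",c0, "spare",world("top",d,161,187,.167), world("top",d,122,179,.222))
z=C[...,2];rr=np.hypot(C[...,0]-c0[0],C[...,1]-c0[1])
m=(abs(z-.16)<.015)&(rr>.05)&(rr<.085);P=C[m]
f=least_squares(lambda q:np.hypot(P[:,0]-q[0],P[:,1]-q[1])-q[2],[c0[0],c0[1],.065],loss='soft_l1',f_scale=.005);print("hub",f.x,m.sum(),np.median(z[m]))
h=f.x[:2]
m=(z>.19)&(rr<.1);Q=C[m];print("handle",m.sum(),Q.mean(0),Q.max(0));
t=Q[Q[:,2]>.215];print(len(t),t.mean(0))
H=world("top",d,327,241,.222);print("handle px",H,np.hypot(*(H[:2]-h)))
hsv=cv2.cvtColor(im,cv2.COLOR_BGR2HSV)
R=np.hypot(C[...,0]-h[0],C[...,1]-h[1])
y=(hsv[...,0]>17)&(hsv[...,0]<32)&(hsv[...,1]>150)&(hsv[...,2]>130)&(R<.14)&(z>.12)&(z<.16)
v,u=np.nonzero(y);W=np.array([world("top",d,a,b,.14) for a,b in zip(u,v)])
print(len(W),np.c_[u,v].min(0),np.c_[u,v].max(0),np.median(z[y]))
dd=W[:,:2]-h;print("ptr ang",np.degrees(np.arctan2(*dd.sum(0)[::-1])),np.hypot(*dd.T).max())
vx=cv2.fitLine(W[:,:2].astype(np.float32),cv2.DIST_L2,0,.001,.001).ravel();print("line",vx,np.degrees(np.arctan2(vx[1],vx[0])))
dh=H[:2]-h;print("handle ang",np.degrees(np.arctan2(dh[1],dh[0])))
E
```

```text
hub0 [ 0.50145863 -0.17688184  0.167     ] spare [0.54935799 0.16617282 0.167     ] [0.56313653 0.22784458 0.222     ]
hub [ 0.5017932  -0.17250529  0.06420547] 1510 0.16521634791160555
handle 121 [ 0.44091627 -0.15013316  0.21800257] [ 0.45104761 -0.14064079  0.22599894]
99 [ 0.44006928 -0.15075677  0.22081038]
handle px [ 0.44192205 -0.1503737   0.222     ] 0.0638307310926127
5 [336 165] [339 188] 0.1383217164613848
ptr ang -11.05056759287812 0.08781597281584443
line [ 0.99023944 -0.13937669  0.57744724 -0.18728025] -8.011778
handle ang 159.71297567074222
```

```bash
python3 - <<'E'
from h import *
d=np.load("top0.npy");im=cv2.imread("pics/top0.png");C=cloud("top",d);z=C[...,2]
h=np.array([.5018,-.1725]);R=np.hypot(C[...,0]-h[0],C[...,1]-h[1])
b=im.astype(int);y=(b[...,2]-b[...,0]>50)&(R<.13)&(z>.125)&(z<.152)
v,u=np.nonzero(y);W=np.array([world("top",d,a,c,.14) for a,c in zip(u,v)])[:,:2]
print(len(W),u.min(),u.max(),v.min(),v.max(),np.median(z[y]))
dd=W-h;R=np.hypot(*dd.T);a=np.degrees(np.arctan2(dd[:,1],dd[:,0]))
print(R.max());
for lo in range(20,125,15):
    s=(R>=lo/1e3)&(R<lo/1e3+.015); s.any() and print(lo,s.sum(),W[s].mean(0),a[s].mean(),a[s].min(),a[s].max())
vx=cv2.fitLine(W.astype(np.float32),cv2.DIST_L2,0,.001,.001).ravel();print(vx,np.degrees(np.arctan2(vx[1],vx[0])))
x=im[130:260,260:400].copy();cv2.imwrite("pics/crop1.png",cv2.resize(x,None,fx=4.5,fy=4.5,interpolation=cv2.INTER_CUBIC))
E
```

```text
227 331 344 153 194 0.1398732064525896
0.11260809272465179
20 24 [ 0.5324979  -0.17693578] -8.17349196547632 -19.92874939280786 1.621802404196112
35 46 [ 0.54338995 -0.17992514] -10.11084043067596 -18.90600107086395 -2.149519867374905
50 27 [ 0.55516195 -0.18164684] -9.706204400858 -16.21010394869436 -4.1196272000434275
65 20 [ 0.57713627 -0.18644471] -10.496167019239032 -14.596133324252362 -6.380528641779578
80 46 [ 0.58751156 -0.18819567] -10.371002573640515 -14.718763797985748 -6.046764376991309
95 58 [ 0.60236876 -0.19106501] -10.455922233673355 -15.495753928617498 -6.241853329778343
110 6 [ 0.61124175 -0.19342625] -10.827126731252266 -12.463934939544812 -9.200140637918755
[ 0.98100597 -0.19397761  0.57241565 -0.18526742] -11.185004
```

View pics/crop1.png

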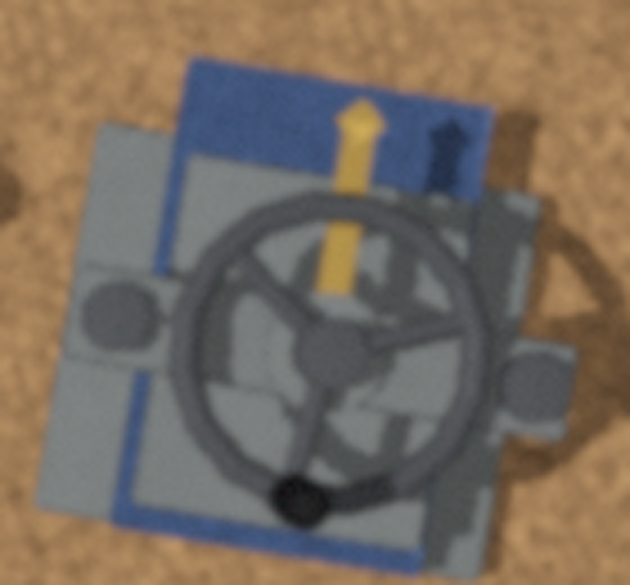

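The pointer's direction is about −11°, consistent with hub ≈ (0.502, −0.172). The handle is at (0.4405, −0.1505), radius 65 mm and angle about 160.5°. That leaves about 171° clockwise, passing through +y. I'll align the tool with the world axes first and then approach.

Careful with the scale: shifts go in shares of 0.3 m and turns go in shares of 360 degrees. That gives: -0.04 m / 0.3 = -0.1333, -0.025 m / 0.3 = -0.0833, -0.13 rad / 6.2832 = -0.0207.

{"method": "nudge_tcp", "body": {"motion": [{"jaw": 0.085, "pos": [0, 0, -0.0833], "rz": -0.0207}, {"jaw": 0.085, "pos": [0, 0, -0.0833], "rz": -0.0204}, {"jaw": 0.085, "pos": [-0.05, -0.1333, 0]}, {"jaw": 0.085, "pos": [-0.05, -0.1333, 0]}, {"jaw": 0.085, "pos": [-0.05, -0.1333, 0]}, {"jaw": 0.085, "pos": [-0.05, -0.1333, 0]}, {"jaw": 0.085, "pos": [-0.05, -0.1333, 0]}, {"jaw": 0.085, "pos": [-0.05, -0.1333, 0]}, {"jaw": 0.085, "pos": [-0.05, -0.1333, 0]}, {"jaw": 0.085, "pos": [-0.05, -0.1333, 0]}, {"jaw": 0.085, "pos": [-0.05, -0.1333, 0]}, {"jaw": 0.085, "pos": [-0.05, -0.1333, 0]}]}}

```text
time: 1.3
position: [0.3093, 0.2027, 0.2809]
tool_rot: [0.0, -0.0, 1.0, -0.0]
ft_force: [0.7, 0.0, -0.0]
finger_gap: 0.0847
grip_force: 0.0
```

{"method": "nudge_tcp", "body": {"motion": [{"jaw": 0.085, "pos": [-0.05, -0.1333, 0]}, {"jaw": 0.085, "pos": [-0.05, -0.1333, 0]}, {"jaw": 0.085, "pos": [-0.05, -0.1333, 0]}, {"jaw": 0.085, "pos": [-0.05, -0.1333, 0]}, {"jaw": 0.085, "pos": [-0.05, -0.1333, 0]}, {"jaw": 0.085}, {"jaw": 0.085}]}}

```text
time: 2.0
position: [0.3841, 0.0038, 0.2808]
tool_rot: [-0.001, 0.001, 1.0, 0.0]
ft_force: [-0.6, -0.1, 0.0]
finger_gap: 0.0851
grip_force: 0.0
```

```bash
python3 -c "
from h import *
print(r.get_state()['tool_rot'])"
```

```text
[-7.78178981e-04  1.41327117e-03  9.99998596e-01  4.53670324e-04]
```

Converted, -0.0386 m / 0.3 = -0.1287, -0.0141 m / 0.3 = -0.047.

{"method": "nudge_tcp", "body": {"motion": [{"jaw": 0.085, "pos": [-0.047, -0.1287, 0]}, {"jaw": 0.085, "pos": [-0.047, -0.1287, 0]}, {"jaw": 0.085, "pos": [-0.047, -0.1287, 0]}, {"jaw": 0.085, "pos": [-0.047, -0.1287, 0]}, {"jaw": 0.085}]}}

```text
time: 2.5
position: [0.442, -0.1517, 0.281]
tool_rot: [-0.0, 0.001, 1.0, -0.001]
ft_force: [0.5, 0.3, 0.1]
finger_gap: 0.085
grip_force: 0.0
```

```bash
python3 - <<'E'
from h import *
d=np.load("side0.npy");C=cloud("side",d);z=C[...,2]
m=(z>.18)&(z<.23)&(np.hypot(C[...,0]-.44,C[...,1]+.15)<.04);P=C[m];print(m.sum(),P.mean(0),P.min(0),P.max(0))
im,d=optics.camera("side");cv2.imwrite("pics/side1.png",im[...,::-1])
E
```

```text
301 [ 0.43398945 -0.15897642  0.20589445] [ 0.42541269 -0.16613552  0.1809336 ] [ 0.44749214 -0.14527461  0.22495234]
```

View pics/side1.png

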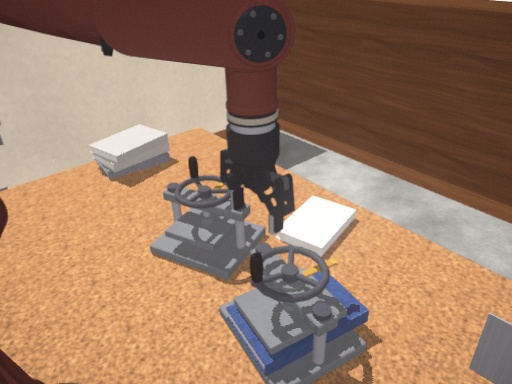

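The gripper hangs above the handle at (256,265), with its fingers straddling it along y. The side-view points put the handle at about (0.440, −0.152), which agrees with the top view. I'll descend and grip.

Converted, 0.035 m / 0.3 = 0.1167, 0.031 m / 0.3 = 0.1033.

{"method": "nudge_tcp", "body": {"motion": [{"jaw": 0.085, "pos": [0.0033, 0, 0.1167]}, {"jaw": 0.085, "pos": [0.0033, 0, 0.1167]}, {"jaw": 0.085, "pos": [0, 0, 0.1033]}, {"jaw": 0.085}]}}

```text
time: 2.95
position: [0.4347, -0.1455, 0.1753]
tool_rot: [-0.005, -0.002, 1.0, 0.003]
ft_force: [-0.9, 0.0, -0.7]
finger_gap: 0.0851
grip_force: 0.0
```

{"method": "nudge_tcp", "body": {"motion": [{"jaw": 0}, {"jaw": 0}, {"jaw": 0}, {"jaw": 0}, {"jaw": 0}, {"jaw": 0}, {"jaw": 0}, {"jaw": 0}]}}

```text
time: 3.75
position: [0.4401, -0.1508, 0.1823]
tool_rot: [0.001, 0.0, 1.0, -0.001]
ft_force: [-1.4, -0.3, 5.7]
finger_gap: 0.0209
grip_force: 58.8
```

```bash
python3 -c "
import numpy as np
a=np.radians(np.linspace(161,-11,21));p=.065*np.c_[-np.cos(a),np.sin(a)]
for q in np.diff(p,axis=0).round(4):print(*q)"
```

```text
-0.0039 0.009
-0.0052 0.0083
-0.0063 0.0074
-0.0074 0.0064
-0.0082 0.0052
-0.0089 0.0039
-0.0094 0.0025
-0.0097 0.0011
-0.0097 -0.0004
-0.0096 -0.0018
-0.0092 -0.0032
-0.0086 -0.0046
-0.0078 -0.0058
-0.0069 -0.0069
-0.0058 -0.0079
-0.0045 -0.0086
-0.0032 -0.0092
-0.0018 -0.0096
-0.0003 -0.0097
0.0011 -0.0097
```

Converted, 0.009 m / 0.3 = 0.03, 0.0083 m / 0.3 = 0.0277.

{"method": "nudge_tcp", "body": {"motion": [{"jaw": 0, "pos": [-0.013, 0.03, 0]}, {"jaw": 0, "pos": [-0.0173, 0.0277, 0]}, {"jaw": 0, "pos": [-0.021, 0.0247, 0]}, {"jaw": 0, "pos": [-0.0247, 0.0213, 0]}, {"jaw": 0, "pos": [-0.0273, 0.0173, 0]}, {"jaw": 0}, {"jaw": 0}]}}

```text
time: 4.45
position: [0.4722, -0.114, 0.1823]
tool_rot: [0.003, -0.0, 1.0, -0.0]
ft_force: [1.7, 1.2, 6.0]
finger_gap: 0.0205
grip_force: 59.4
```

Converted, -0.0097 m / 0.3 = -0.0323, -0.0096 m / 0.3 = -0.032.

{"method": "nudge_tcp", "body": {"motion": [{"jaw": 0, "pos": [-0.0297, 0.013, 0]}, {"jaw": 0, "pos": [-0.0313, 0.0083, 0]}, {"jaw": 0, "pos": [-0.0323, 0.0037, 0]}, {"jaw": 0, "pos": [-0.0323, -0.0013, 0]}, {"jaw": 0, "pos": [-0.032, -0.006, 0]}, {"jaw": 0}, {"jaw": 0}]}}

```text
time: 5.15
position: [0.5195, -0.1095, 0.1823]
tool_rot: [0.003, 0.0, 1.0, -0.001]
ft_force: [2.4, -0.8, 4.8]
finger_gap: 0.021
grip_force: 59.8
```

{"method": "nudge_tcp", "body": {"motion": [{"jaw": 0, "pos": [-0.0307, -0.0107, 0]}, {"jaw": 0, "pos": [-0.0287, -0.0153, 0]}, {"jaw": 0, "pos": [-0.026, -0.0193, 0]}, {"jaw": 0, "pos": [-0.023, -0.023, 0]}, {"jaw": 0, "pos": [-0.0193, -0.0263, 0]}, {"jaw": 0}, {"jaw": 0}]}}

```text
time: 5.85
position: [0.5571, -0.1383, 0.1824]
tool_rot: [0.002, 0.0, 1.0, -0.001]
ft_force: [0.9, -2.5, 6.2]
finger_gap: 0.0208
grip_force: 59.9
```

Converted, -0.0097 m / 0.3 = -0.0323, -0.0096 m / 0.3 = -0.032.

{"method": "nudge_tcp", "body": {"motion": [{"jaw": 0, "pos": [-0.015, -0.0287, 0]}, {"jaw": 0, "pos": [-0.0107, -0.0307, 0]}, {"jaw": 0, "pos": [-0.006, -0.032, 0]}, {"jaw": 0, "pos": [-0.001, -0.0323, 0]}, {"jaw": 0, "pos": [0.0037, -0.0323, 0]}, {"jaw": 0}, {"jaw": 0}]}}

```text
time: 6.55
position: [0.5652, -0.1851, 0.1824]
tool_rot: [0.002, 0.0, 1.0, -0.001]
ft_force: [-0.5, -0.9, 6.0]
finger_gap: 0.0205
grip_force: 60.0
```

```bash
python3 -c "
from h import *
im,d=optics.camera('top');cv2.imwrite('pics/top2.png',im[...,::-1])"
```

```text
(no output)
```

View pics/top2.png

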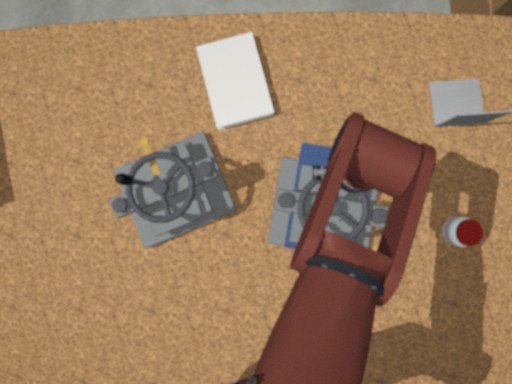

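The arm hides the wheel from above. The TCP is within 1 mm of the computed mark at (0.5656, −0.1845), so I'll release, lift, back off and check.

Converted, -0.04 m / 0.3 = -0.1333, -0.03 m / 0.3 = -0.1.

{"method": "nudge_tcp", "body": {"motion": [{"jaw": 0.085}, {"jaw": 0.085}, {"jaw": 0.085}, {"jaw": 0.085}, {"jaw": 0.085}, {"jaw": 0.085}, {"jaw": 0.085, "pos": [0, 0, -0.1]}, {"jaw": 0.085, "pos": [0, 0, -0.1333]}, {"jaw": 0.085, "pos": [0, 0, -0.1333]}, {"jaw": 0.085}]}}

```text
time: 7.6
position: [0.5679, -0.1852, 0.2987]
tool_rot: [0.006, -0.0, 1.0, -0.003]
ft_force: [0.7, -0.9, 0.6]
finger_gap: 0.085
grip_force: 0.0
```

{"method": "nudge_tcp", "body": {"motion": [{"jaw": 0.085, "pos": [0.1333, 0.1, 0]}, {"jaw": 0.085, "pos": [0.1333, 0.1, 0]}, {"jaw": 0.085, "pos": [0.1333, 0.1, 0]}, {"jaw": 0.085, "pos": [0.1, 0.1333, 0]}, {"jaw": 0.085, "pos": [0, 0.1333, 0]}, {"jaw": 0.085, "pos": [0, 0.1333, 0]}, {"jaw": 0.085, "pos": [0, 0.1333, 0]}, {"jaw": 0.085, "pos": [0, 0.1333, 0]}, {"jaw": 0.085}, {"jaw": 0.085}]}}

```text
time: 8.6
position: [0.4137, 0.107, 0.2898]
tool_rot: [-0.0, -0.002, 1.0, -0.0]
ft_force: [0.9, 0.1, -1.0]
finger_gap: 0.085
grip_force: 0.0
```

```bash
python3 - <<'E'
from h import *
im,d=optics.camera('top');x=im[130:260,260:400,::-1];cv2.imwrite('pics/crop3.png',cv2.resize(x,None,fx=4.5,fy=4.5,interpolation=cv2.INTER_CUBIC))
C=cloud("top",d);z=C[...,2];h=np.array([.502,-.172]);R=np.hypot(C[...,0]-h[0],C[...,1]-h[1])
m=(z>.215)&(z<.235)&(R<.09);t=C[m].mean(0);e=t[:2]-h;print(m.sum(),t,np.hypot(*e),np.degrees(np.arctan2(e[1],e[0])))
E
```

```text
100 [ 0.56561224 -0.18363362  0.2207837 ] 0.06466728987207387 -10.363916242528004
```

View pics/crop3.png

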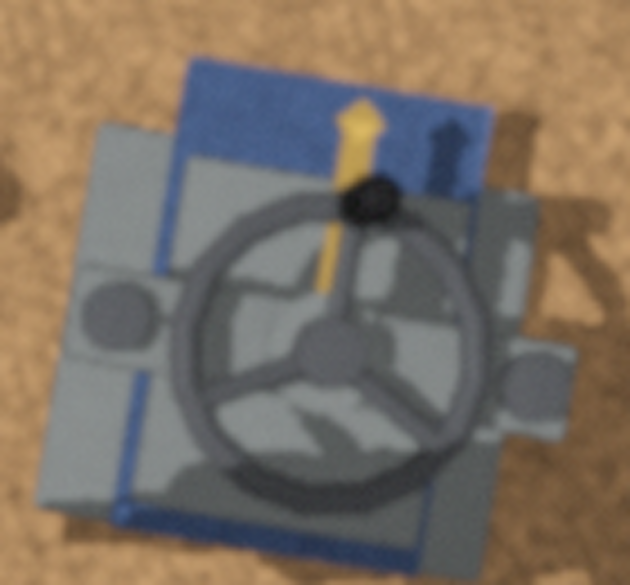

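The handle tip measures (0.5656, −0.1836), and the pointer centre line at that x is y = −0.184. The sideways offset in the picture, handle at (370,200) against pointer at (350,190), is parallax from the handle's greater height. The robot is clear of both presses.

```bash
python3 -c "
from cell import r, optics, job
print(job.job_done())"
```

```text
the job is handed in; nothing more can be done
None
```

I wound the blue-book press clockwise until its handle stood within about 1 mm of the pointer's centre line, then let go and backed the arm clear, leaving the empty press untouched; the job is handed in at about 9 s, and no verdict was shown.

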